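# Seat a round optical filter in its mounting plate and lock it

### The arm

A 6-joint arm with a two-finger parallel gripper is mounted at the origin on a cart in front of the work surface, level with it; the furniture and walls round the work are solid. World frame = base frame: x ahead of the robot, y to its left, z up, the work surface at z = 0. Lengths are in m, angles in rad, forces in N, time in s.
With the tool pointing down it reaches from about 0.2 to 0.875 m from the base axis. Payload 3.4 kg.
Tool frame: the origin (TCP) lies at the very end of the fingers, on their centre line; the grasp point (between the pads) lies 19 mm behind it; z points along the fingers, y is the line along which they close (so a half turn about z gives the same grasp; the last joint's range is limited). The gripper opens to 94 mm and grips with 3 to 60 N. Pads are 16 mm wide; open, the fingers measure 119 mm over their backs; the gripper's body (75 mm by 177 mm) begins 78 mm behind the grasp point.
Start: joints at [-1.269, 0.276, 1.505, -0, 1.361, -0.121], TCP at [0.236, -0.524, 0.205] pointing down, gripper open.
Joint ranges: [-2.89, 2.89], [-0.75, 2.08], [0.22, 2.7], [-1.18, 4.32], [0.11, 2.71], [-2.7, 2.7]. Speed limits (rad/s): [2.57, 2.57, 3.14, 3.14, 3.14, 3.14].

### API

Orientations are given as a unit quaternion [x, y, z, w].
In Python, from plant import status, vision, finish_job gives the robot as it stands. The module is installed in compiled form; this text tells all that it offers.
- The arm moves only by the tool apply_moves, never from a script. Its argument "deltas" is a list of rows, each a list of 3 entries, a list of its own where there are three numbers: the opening, from 0 (shut) to 1 (fully open), then the shift along the world's x, y, z in units of 25 mm (1.0 is 25 mm), then the turn about the world's z in units of 10 degrees (1.0 is 10 degrees). A call has exactly 5 rows; each row is the pose to reach, as a shift and turn from the pose commanded when the call began; what a row does not reach only later rows make up. A row lasts 1/8 s, in which the tool goes at most 62.5 mm and 10.7 degrees, less where a joint would pass 70% of its speed; a pose out of reach is approached as far as the arm can. A call with a gripper value outside its range is refused whole. The fingers move at their own pace and stop on an object; "grip_force" is the grip in N (left out, the last holds). Time passes only in rows, so rows that repeat a pose let the fingers close, or fill a call up. It gives the time, the measured TCP pose, the force, the opening and the grip force at its end, in the units of the state.
- status.get_state(): the state, without advancing time (a new reading comes with each control period).
- vision.get_image(name): name is "scene" or "top"; returns (picture, depth): 400x640x3 uint8, red, green, blue; 400x640 float32, m along the optical axis (not along the pixel's ray), 0 where there is no reading.
- vision.camera_info(name): a dict with "fx", "fy", "cx", "cy" (pixels), "k1" (the pictures are not rectified: a ray, as slopes to the right and down, at radius r is drawn at 1 + k1 r^2 times it, then the intrinsics apply), "rvec" (rotation vector, rad) and "tvec" (3), from world to camera coordinates, as OpenCV has them. Camera axes: x right, y down, z forward; pixel columns grow to the right and rows downward; lengths in m; the calibration is good to about 2 mm. A picture is of the moment at which its call begins. camera_info takes no time and is no camera call.
- finish_job(): hands the job in; it is judged then, once.
The state is a dict: "t": time; "joint_pos": joint angles; "qd": joint speeds; "tau": joint torques, N m; "eef_pos": TCP position; "ee_rot": TCP orientation; "wrist_force": force on the tool from outside, world axes, zero at the start; "moment": the same for the moment, N m; "finger_gap": opening from 0.0 (shut) to 1.0 (fully open); "finger_force": force on a finger pad.
Only numpy, scipy, OpenCV 4.12 (cv2) and the standard library are available. Lean on these libraries where they do the work, as an engineer would, in place of code of your own. Each camera call takes 0.05 s, during which the arm holds its last target. There are 200 camera calls.

### The job

Slide the loose round filter across the top of the metal mounting plate until it drops into the round seat and lies flat and fully down in it, tapping it level with a fingertip if it stands cocked. Then push the steel retaining slide by its upright tab all the way home over the filter's edge. Only push and press: do not lift the filter or push it off the plate, and leave the gear, the lens cap and the threaded fitting beside the plate where they are.

Things in the scene. Friction and masses are not known exactly. Their poses are not given: they have to be found in the camera images.
- plate: aluminium plate fixed on the bench, 120 x 230 x 22 mm (x, y, z). Origin: centre of its underside, z up; top face at z = 22 mm. Round seat near its middle, retaining slide near its -y end; the filter starts on the bare +y half. Two guide rails (8 mm wide, 7 mm above the top face) lie at x = +-21 mm, y = -109 to -69 mm. Screw heads are flush
- seat (a point): centre of the mouth of the round seat, at (0, -30, 22) mm in the plate's frame, same axes as the plate. The seat is a blind round recess 54 mm across and 10 mm deep with a flat floor (a 36 mm black spot marks its middle)
- filter: loose round filter in a black ring mount with a flat grey face: a disc 50 mm in diameter, 10 mm thick, about 60 g; origin at the centre of its underside, z up. It starts flat on the plate's top face, its centre 65 to 110 mm from the seat's centre. Down in the seat its top is flush with the plate. It may be pushed on anywhere
- clip (a joint): travel in m of the steel retaining slide along the plate's +y: 0 fully back, 0.022 fully home at its stop; starts at 0 to 0.003. About 1.5 N of friction; it stays where left. At 0 the nose of its tongue (30 mm wide, 3 mm thick, 2 mm above the plate) is 7 mm short of the seat's rim; home, it overlaps the seat by 15 mm, passing above a filter that lies flat
- clip_tab (a point): middle of the top edge of the slide's upright push tab, on the tab's rear face (the -y face, which is pushed towards the plate's +y to close). The tab is 34 mm wide (x), 6 mm thick (y) and rises 24 mm above the plate's top face, 17 mm above the guide rails. Same axes as the plate
- gear: loose steel spur gear, 50 mm across and 16 mm high, lying on the bench beside the plate's +x long side; origin at the centre of its underside. To be left alone
- lens_cap: loose black lens cap, 39 mm across and 9 mm high, on the bench beside the plate's -x long side; origin at the centre of its underside. To be left alone
- brass_fitting: loose small threaded pipe fitting, 24 mm across and 19 mm high, standing on the bench beside the plate's +x long side; origin at the centre of its underside. To be left alone
Things that resemble listed ones, but are neither listed nor needed, are in the scene too. What is shaped like the filter but brown or purple is not meant.

How it is judged:
By the outcome, as a careful person would: the job done as asked, in the order asked, and still so for the second after the job is handed in, with the robot touching nothing.
It also fails if it takes over 48 s, if anything falls off the work surface, if the arm or the gripper's body presses on something with over 40 N, if the wrist force passes 120 N, or if a joint passes its speed limit or range.

## Working session

There is one attempt and no reset: what is moved stays moved. The work goes in short steps, Python scripts to look and compute and a tool call to move; the robot and the scene stay as the last step left them, time stands still between calls to the robot, and variables do not carry over. Pictures are saved under pics/ and viewed, at most 10 in all, crops included, and the job is handed in when it is done.

Besides the shell and the picture viewer there is one more tool, called as name(argument=value, ...) on one line, values as JSON. apply_moves: Moves the arm, as the interface text tells. Its arguments: {"type":"object","properties":{"deltas":{"type":"array","items":{"type":"array"}},"grip_force":{"type":"number"}},"required":["deltas"]}

```bash
mkdir -p pics; cat > h.py <<'E'
import numpy as np, cv2
from plant import status, vision, finish_job
def cam(n):
    c=vision.camera_info(n); R=cv2.Rodrigues(np.array(c['rvec'],float))[0]; return c,R,np.array(c['tvec'],float).ravel()
def ray(n,u,v):
    c,R,t=cam(n); xd=np.array([(u-c['cx'])/c['fx'],(v-c['cy'])/c['fy']]); s=xd.copy()
    for _ in range(20): s=xd/(1+c['k1']*(s@s))
    return -R.T@t, R.T@np.array([s[0],s[1],1.])
def atz(n,u,v,z):
    o,d=ray(n,u,v); return o+d*(z-o[2])/d[2]
def atd(n,u,v,dep):
    o,d=ray(n,u,v); return o+d*dep
def pix(n,P):
    c,R,t=cam(n); p=R@np.array(P,float)+t; s=p[:2]/p[2]; s=s*(1+c['k1']*(s@s)); return c['fx']*s[0]+c['cx'],c['fy']*s[1]+c['cy']
def save(img,f): cv2.imwrite('pics/'+f,cv2.cvtColor(img,cv2.COLOR_RGB2BGR))
E
python3 - <<'E'
from h import *
for n in('top','scene'):
    im,d=vision.get_image(n); save(im,n+'0.png'); np.savez(n+'0.npz',im=im,d=d); print(vision.camera_info(n))
print(status.get_state())
E
```

```text
{'fx': 478.43322120790583, 'fy': 478.43322120790583, 'cx': 310.0666419091327, 'cy': 196.61198335310226, 'k1': -0.03763718072695929, 'rvec': array([ 2.15406867, -2.07056184,  0.22057192]), 'tvec': array([-0.00615337,  0.55039213,  0.81647015])}
{'fx': 382.5407431857669, 'fy': 382.5407431857669, 'cx': 321.4232306648055, 'cy': 195.10072344821225, 'k1': 0.005014585692138862, 'rvec': array([ 0.81344943, -2.45265166,  1.19223449]), 'tvec': array([0.44542899, 0.20280605, 0.66380524])}
{'t': 0.1, 'joint_pos': array([-1.26899242e+00,  2.76514201e-01,  1.50597184e+00, -3.59014508e-05,
        1.36068390e+00, -1.20990483e-01]), 'qd': array([-0.00200955, -0.00277243, -0.00220475,  0.00104281,  0.00026616,
        0.00027506]), 'tau': array([ 7.77889563e-04, -4.05455625e+01, -2.37779027e+01,  7.01881573e-02,
        2.99313432e-02, -5.64663469e-05]), 'eef_pos': array([ 0.23576908, -0.52390275,  0.20471507]), 'ee_rot': array([ 9.77737608e-01,  2.09829805e-01, -8.86829099e-05, -7.83838326e-04]), 'wrist_force': array([-0.23617218, -0.32940478, -0.52587679]), 'moment': array([-0.05032869,  0.03124632,  0.00945184]), 'finger_force': 0.0, 'finger_gap': 1.0045795400280646}
```

View pics/top0.png

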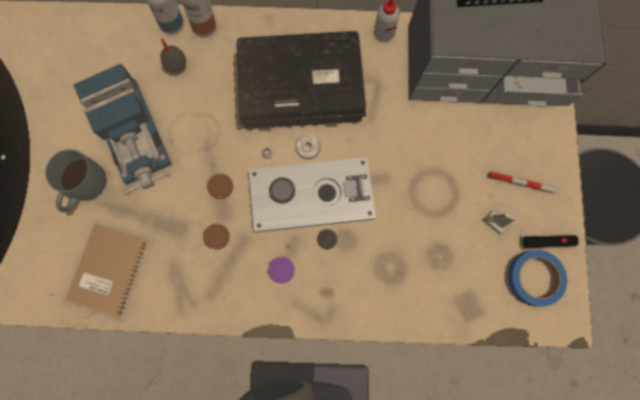

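View pics/scene0.png

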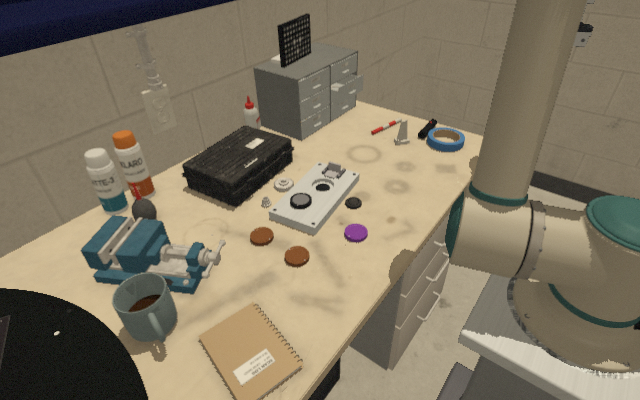

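The top view shows the plate at columns 249–375. On it are the grey-faced disc at (282,190), the seat with its black spot at (327,192) and the slide at (357,187). The brown discs at (220,186) and (216,236) and the purple one at (281,270) lie off the plate, and the cap is at (327,239). So the filter is the disc at (282,190); I'll confirm that in a crop.

```bash
python3 - <<'E'
from h import *
im=np.load('top0.npz')['im']; c=im[130:255,235:390]; save(cv2.resize(c,None,fx=5,fy=4.8*5/4.8,interpolation=cv2.INTER_CUBIC)[:600],'crop0.png')
E
```

```text
(no output)
```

View pics/crop0.png

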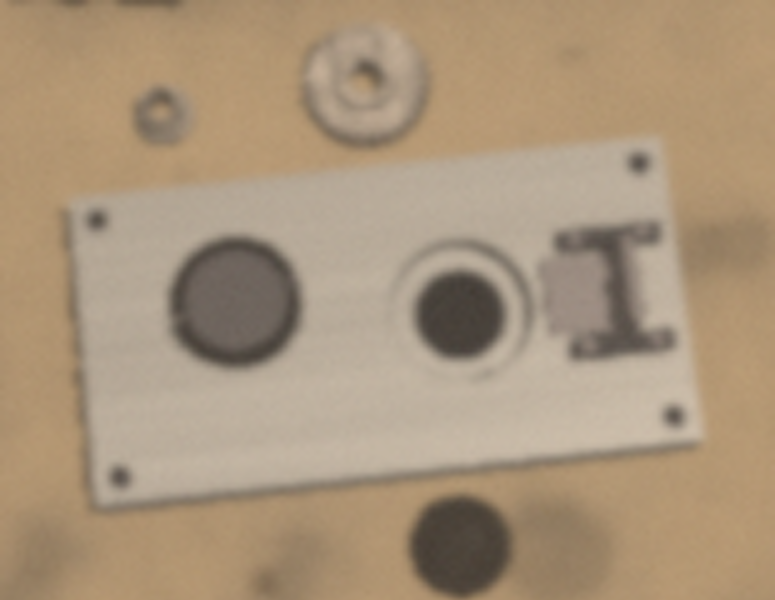

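The crop shows a grey-faced disc in a black ring on the plate, centred at crop (236,301), which is the filter. The seat is at crop (461,310). The slide's tongue spans crop x 548–610, and its tab is the dark bar at crop x≈622.

```bash
cat >> h.py <<'E'
def fitplate():
    pl=np.array([[60,115],[60,-115],[-60,-115],[-60,115]],float)
    C=[(68,208),(660,137),(703,440),(97,507)]
    W=np.array([atz('top',235+x/5-.4,130+y/5-.4,.022)[:2] for x,y in C])
    a=pl/1000; A=a-a.mean(0); B=W-W.mean(0)
    th=np.arctan2((A[:,0]*B[:,1]-A[:,1]*B[:,0]).sum(),(A*B).sum())
    R=np.array([[np.cos(th),-np.sin(th)],[np.sin(th),np.cos(th)]])
    return R,W.mean(0),th,W
def loc(R,o,p): return (R.T@(np.asarray(p)[:2]-o))*1000
E
python3 - <<'E'
from h import *
R,o,th,W=fitplate(); np.set_printoptions(precision=4,suppress=True)
print('o',o,'th',np.degrees(th)); print('sides',[np.linalg.norm(W[i]-W[(i+1)%4]) for i in range(4)]);print([loc(R,o,w) for w in W])
for nm,x,y,z in[('filter',236,301,.032),('seatspot',460,313,.012),('rim',462,310,.022),('gear',366,84,.016),('cap',460,546,.009),('brass',162,115,.019),('tab',622,292,.046),('nose',546,296,.027)]:
    p=atz('top',235+x/5-.4,130+y/5-.4,z); print(nm,p,loc(R,o,p))
d=np.load('top0.npz')['d']
for u,v in[(282,190),(300,215),(327,192),(359,187),(300,78),(400,150)]: print(u,v,atd('top',u,v,d[v,u]))
s=np.load('scene0.npz');print('filt in scene',pix('scene',[*atz('top',281.8,189.8,.032)[:2],.032]), 'seat',pix('scene',[*(o+R@[0,-.03]),.022]))
# tool yaw
from scipy.spatial.transform import Rotation as Ro
M=Ro.from_quat(status.get_state()['ee_rot']).as_matrix();print(M)
E
```

```text
o [0.5632 0.0138] th 8.991276043390835
sides [np.float64(0.2303051341370753), np.float64(0.11962214108548958), np.float64(0.22934298098941025), np.float64(0.11657159011181767)]
[array([ 58.2189, 115.0216]), array([  59.8767, -115.2776]), array([ -59.7432, -114.5414]), array([-58.3525, 114.7974])]
filter [0.5665 0.0694 0.032 ] [11.9301 54.4249]
seatspot [ 0.5697 -0.0157  0.012 ] [  1.7567 -30.2127]
rim [ 0.5686 -0.0162  0.022 ] [  0.6951 -30.4563]
gear [0.6591 0.0241 0.016 ] [96.2932 -4.8438]
cap [ 0.48   -0.0187  0.009 ] [-87.3032 -19.1462]
brass [0.6423 0.1029 0.019 ] [92.0483 75.5813]
tab [ 0.5725 -0.0746  0.046 ] [ -4.5888 -88.802 ]
nose [ 0.5743 -0.0477  0.027 ] [  1.3058 -62.4836]
282 190 [0.5661 0.069  0.0322]
300 215 [0.5216 0.0333 0.021 ]
327 192 [ 0.5698 -0.0165  0.013 ]
359 187 [ 0.5778 -0.076   0.0318]
300 78 [0.7768 0.0437 0.0706]
400 150 [ 0.6651 -0.1602 -0.0024]
filt in scene (np.float64(300.29437239567557), np.float64(198.66410815794808)) seat (np.float64(322.30912647987066), np.float64(184.147140040069))
[[ 0.9119  0.4103 -0.0005]
 [ 0.4103 -0.9119  0.0015]
 [ 0.0002 -0.0016 -1.    ]]
```

apply_moves(deltas=[[0.32,[5,10,0],6.6],[0.32,[5,10,0],6.6],[0.32,[5,10,0],6.6],[0.32,[9,17,0],6.6],[0.32,[9,17,0],6.6]])

```text
t: 0.72
eef_pos: [0.3804, -0.2452, 0.2053]
ee_rot: [0.776, 0.631, 0.0, 0.0]
wrist_force: [0.3, -0.2, -0.5]
finger_gap: 0.511
finger_force: 0.0
```

apply_moves(deltas=[[0.32,[3.5,7,0],1],[0.32,[7.2,13.8,0],1],[0.32,[7.2,13.8,0],1],[0.32,[7.2,13.8,0],1],[0.32,[7.2,13.8,0],1]])

```text
t: 1.35
eef_pos: [0.5247, 0.032, 0.2053]
ee_rot: [0.72, 0.694, -0.0, 0.0]
wrist_force: [0.8, -1.5, -0.3]
finger_gap: 0.322
finger_force: 0.0
```

apply_moves(deltas=[[0.32,[0,0,0],0],[0.32,[0,0,-1],0],[0.32,[0,0,-2],0],[0.32,[0,0,-3],0],[0.32,[0,0,-3],0]])

```text
t: 1.98
eef_pos: [0.5219, 0.0291, 0.1287]
ee_rot: [0.72, 0.694, -0.002, -0.002]
wrist_force: [-0.2, -0.9, 0.6]
finger_gap: 0.321
finger_force: 0.0
```

apply_moves(deltas=[[0.32,[0.8,1.6,0],0.2],[0.32,[1.78,3.45,0],0.2],[0.32,[1.78,3.45,-1],0.2],[0.32,[1.78,3.45,-2.5],0.2],[0.32,[1.78,3.45,-2.5],0.2]])

```text
t: 2.6
eef_pos: [0.5669, 0.1156, 0.0666]
ee_rot: [0.708, 0.707, -0.002, -0.001]
wrist_force: [-0.1, 0.4, 0.9]
finger_gap: 0.319
finger_force: 0.0
```

apply_moves(deltas=[[0.32,[0,0,-0.8],0],[0.32,[0,0,-1.3],0],[0.32,[0,0,-1.6],0],[0.32,[0,0,-1.6],0],[0.32,[0,0,-1.6],0]])

```text
t: 3.22
eef_pos: [0.5692, 0.1163, 0.0286]
ee_rot: [0.708, 0.707, 0.0, 0.0]
wrist_force: [0.4, -0.8, -0.3]
finger_gap: 0.319
finger_force: 0.0
```

```bash
python3 - <<'E'
from h import *
im,d=vision.get_image('scene'); c=im[130:250,240:400]; save(cv2.resize(c,None,fx=5,fy=5,interpolation=cv2.INTER_CUBIC),'s1.png'); print(status.get_state()['eef_pos'])
E
```

```text
[0.56923558 0.11633294 0.0286321 ]
```

View pics/s1.png

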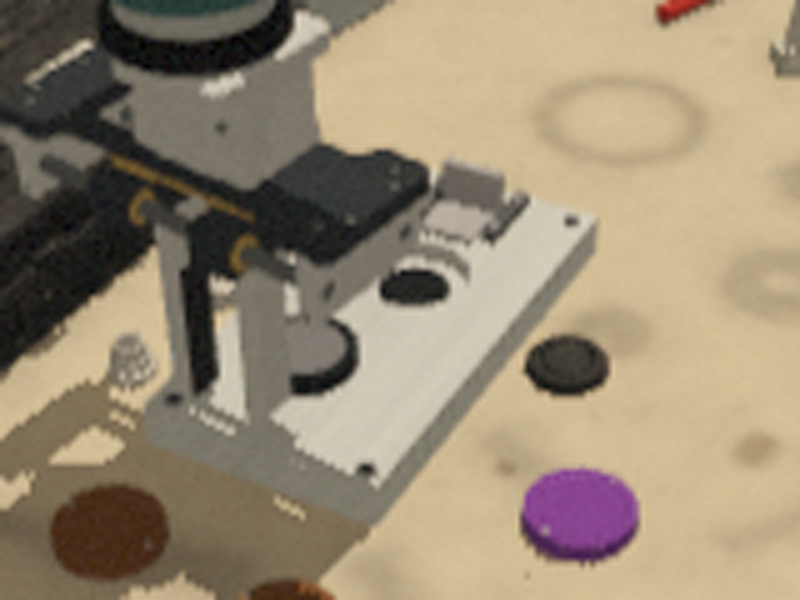

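The view shows the two fingers standing on the plate's bare end behind the filter (crop (200,380) and (265,410)), with the filter at crop (315,350) ahead of them. They are clear of the brass fitting.

apply_moves(deltas=[[0.32,[-0.1,0,-0.12],0],[0.32,[-0.1,-0.5,-0.12],0],[0.32,[-0.08,-1,-0.12],0],[0.32,[-0.08,-1.5,-0.12],0],[0.32,[-0.07,-2,-0.12],0]])

```text
t: 3.9
eef_pos: [0.567, 0.0651, 0.025]
ee_rot: [0.708, 0.707, 0.0, 0.0]
wrist_force: [-0.4, 0.4, 0.5]
finger_gap: 0.321
finger_force: 0.2
```

apply_moves(deltas=[[0.32,[0.01,-0.4,0],0],[0.32,[0.02,-0.8,0],0],[0.32,[0.02,-1.1,0],0],[0.32,[0.02,-1.4,0],0],[0.32,[0.02,-1.4,0],0]])

```text
t: 4.53
eef_pos: [0.5675, 0.0308, 0.025]
ee_rot: [0.708, 0.707, -0.0, 0.0]
wrist_force: [0.4, 0.3, 0.5]
finger_gap: 0.319
finger_force: 0.0
```

```bash
python3 - <<'E'
from h import *
im,d=vision.get_image('scene'); c=im[130:250,240:400]; save(cv2.resize(c,None,fx=5,fy=5,interpolation=cv2.INTER_CUBIC),'s2.png'); s=status.get_state();print(s['eef_pos'],s['wrist_force'])
E
```

```text
[0.56750933 0.03110073 0.02500306] [ 0.78223854  0.43293389 -0.24274885]
```

View pics/s2.png

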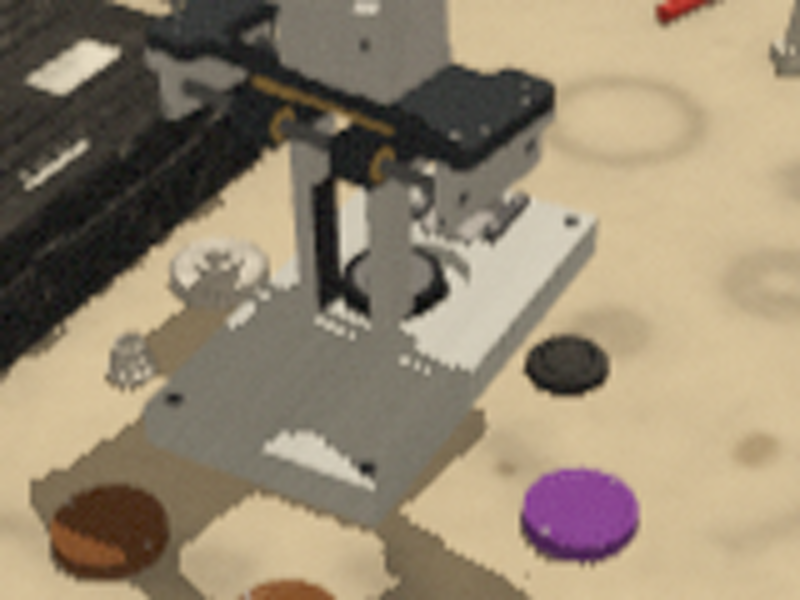

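The filter (crop (395,280)) is being pushed centrally between the fingers and already overhangs the seat. About 19 mm remain.

apply_moves(deltas=[[0.32,[0.0,-0.2,0],0],[0.32,[0.01,-0.4,0],0],[0.32,[0.02,-0.55,0],0],[0.32,[0.02,-0.7,0],0],[0.32,[0.02,-0.7,0],0]])

```text
t: 5.2
eef_pos: [0.568, 0.0134, 0.0249]
ee_rot: [0.708, 0.707, -0.0, 0.0]
wrist_force: [-0.1, 0.2, -0.3]
finger_gap: 0.319
finger_force: 0.0
```

```bash
python3 - <<'E'
from h import *
im,d=vision.get_image('scene'); c=im[150:230,270:390]; save(cv2.resize(c,None,fx=6,fy=6,interpolation=cv2.INTER_CUBIC),'s3.png'); s=status.get_state();print(s['eef_pos'],s['wrist_force'])
R,o,_,_=fitplate(); np.set_printoptions(precision=1,suppress=True,linewidth=200)
# height map over the seat region in plate frame from scene depth
v,u=np.mgrid[160:215,280:365]
P=np.array([atd('scene',a,b,d[b,a]) for a,b in zip(u.ravel(),v.ravel())])
L=np.array([loc(R,o,p) for p in P]); 
for y in range(0,-65,-6): print(y,[ round(1000*float(np.median(P[m,2])),1) if (m:=(abs(L[:,0]-x)<3)&(abs(L[:,1]-y)<3)).any() else None for x in range(-36,37,6)])
E
```

```text
[0.56797299 0.01353458 0.0249503 ] [-0.3192217  -0.38491056 -0.72684203]Traceback (most recent call last):
  File "<stdin>", line 6, in <module>
  File "h.py", line 12, in atd
    o,d=ray(n,u,v); return o+d*dep
        ~~~^^^^^^^
  File "h.py", line 6, in ray
    c,R,t=cam(n); xd=np.array([(u-c['cx'])/c['fx'],(v-c['cy'])/c['fy']]); s=xd.copy()
          ~~~^^^
  File "h.py", line 4, in cam
    c=vision.camera_info(n); R=cv2.Rodrigues(np.array(c['rvec'],float))[0]; return c,R,np.array(c['tvec'],float).ravel()
ValueError: time passes only in moves, steps and waits
```

View pics/s3.png

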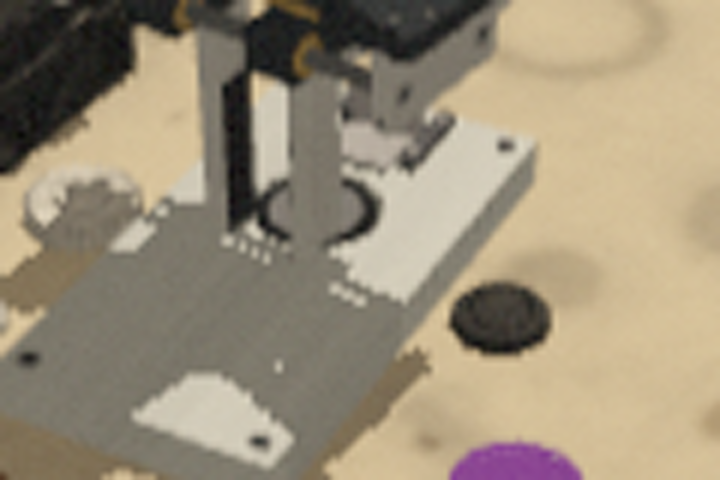

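The filter (crop (320,210)) looks flush in the seat. I'll lift off to the +y side and check with depth.

apply_moves(deltas=[[0.32,[0,0.2,0],0],[0.32,[0,0.2,1.0],0],[0.0,[0,2.0,2],0],[0.0,[0,4,2],0],[0.0,[0,4,2],0]])

```text
t: 5.88
eef_pos: [0.5678, 0.1171, 0.0754]
ee_rot: [0.706, 0.708, 0.001, -0.0]
wrist_force: [0.3, -0.0, 1.1]
finger_gap: 0.039
finger_force: 0.0
```

```bash
sed -i 's/^def cam/from functools import lru_cache\n@lru_cache\ndef cam/' h.py; cat > chk.py <<'E'
from h import *
im,d=vision.get_image('scene'); s=status.get_state();print(s['eef_pos'],s['wrist_force'])
np.savez('last.npz',im=im,d=d)
R,o,_,_=fitplate()
v,u=np.mgrid[155:220,280:370]
P=np.array([atd('scene',a,b,d[b,a]) for a,b in zip(u.ravel(),v.ravel()) if d[b,a]>0])
L=np.array([loc(R,o,p) for p in P])
for y in range(6,-110,-6): print(y,[ round(1000*float(np.median(P[m,2])),1) if (m:=(abs(L[:,0]-x)<3)&(abs(L[:,1]-y)<3)).any() else None for x in range(-36,37,6)])
E
python3 chk.py
```

```text
[0.56760752 0.11533003 0.075048  ] [-0.32783382 -0.10477634  0.87600371]
6 [20.9, 22.0, 21.7, 21.0, 21.5, 21.9, 21.3, 20.9, 21.9, 21.2, 21.4, 20.7, 21.3]
0 [20.9, 21.6, 20.6, 21.3, 21.6, 21.4, 21.5, 22.0, 21.8, 20.7, 21.4, 21.9, 21.8]
-6 [21.9, 20.9, 21.7, 21.6, 21.3, 21.8, 21.0, 22.4, 19.4, 20.7, 22.4, 22.4, 21.6]
-12 [22.7, 21.5, 22.1, 21.4, 21.5, 21.3, 20.9, 21.2, 20.3, 21.6, 21.6, 21.3, 21.1]
-18 [20.7, 20.9, 21.1, 21.0, 20.6, 21.1, 21.1, 21.1, 21.6, 20.7, 21.5, 21.7, 20.7]
-24 [21.9, 21.7, 21.2, 20.5, 20.6, 20.4, 19.7, 20.4, 20.6, 20.4, 19.9, 21.3, 20.8]
-30 [20.4, 21.8, 21.2, 21.5, 20.9, 21.2, 20.4, 20.8, 22.3, 21.8, 22.5, 22.6, 19.6]
-36 [21.7, 21.0, 21.5, 21.4, 20.1, 20.9, 20.5, 21.2, 21.8, 21.0, 20.6, 21.5, 21.3]
-42 [21.8, 20.3, 22.0, 21.0, 20.8, 20.3, 20.3, 21.3, 20.3, 21.3, 19.6, 21.8, 20.8]
-48 [21.4, 21.5, 21.8, 17.5, 21.5, 20.5, 22.3, 21.8, 21.0, 20.1, 21.7, 21.2, 21.5]
-54 [21.4, 20.9, 21.4, 22.8, 20.5, 21.0, 21.3, 21.3, 21.2, 20.3, 22.2, 21.9, 20.5]
-60 [21.8, 21.5, 21.9, 22.5, 21.2, 21.3, 21.9, 21.9, 22.1, 20.8, 21.8, 21.3, 20.7]
-66 [21.2, 21.9, 23.0, 21.8, 26.2, 26.4, 25.4, 26.4, 25.1, 22.3, 21.5, 21.8, 22.2]
-72 [20.5, 21.3, 26.3, 27.0, 25.9, 26.6, 26.9, 26.6, 26.9, 27.3, 24.4, 20.6, 20.2]
-78 [22.1, 20.9, 26.8, 27.3, 25.8, 25.6, 26.1, 26.4, 26.2, 27.6, 27.6, 20.3, 21.5]
-84 [21.7, 22.1, 27.5, 27.5, 26.5, 26.5, 26.6, 26.6, 27.6, 28.7, 28.1, 21.0, 21.8]
-90 [21.7, 20.9, 27.0, 36.1, 38.6, 36.9, 37.9, 37.8, 36.5, 27.3, 28.6, 20.4, 22.0]
-96 [20.3, 21.8, 26.7, 28.8, 48.1, 24.1, 46.3, 46.3, 45.3, 28.5, 29.0, 22.8, 20.9]
-102 [21.7, 21.6, 28.7, 27.9, None, None, None, None, None, None, 28.1, 21.9, 21.4]
-108 [21.5, 20.8, 21.3, None, 19.8, None, None, None, None, None, None, 21.5, 21.6]
```

Depth puts the whole filter at 20–22 mm, level with the plate, so it is down in the seat. I'll give it a light confirming tap at its centre with closed fingers, turning the tool to the plate's 9° on the way.

apply_moves(deltas=[[0,[0,-2,0],0.9],[0,[0,-4,0],0.9],[0,[0,-5.25,-1],0.9],[0,[0,-5.25,-1.6],0.9],[0,[0,-5.25,-1.6],0.9]])

```text
t: 6.55
eef_pos: [0.5665, -0.0174, 0.0336]
ee_rot: [0.65, 0.76, -0.001, -0.002]
wrist_force: [0.7, 0.2, -0.1]
finger_gap: 0.004
finger_force: 0.0
```

apply_moves(deltas=[[0,[0,0,-0.2],0],[0,[0,0,-0.4],0],[0,[0,0,-0.5],0],[0,[0,0,-0.56],0],[0,[0,0,-0.56],0]])

```text
t: 7.18
eef_pos: [0.5681, -0.0168, 0.0222]
ee_rot: [0.65, 0.76, 0.0, 0.0]
wrist_force: [-2.0, 1.0, 7.2]
finger_gap: 0.003
finger_force: 3.6
```

Contact came at z = 22.2 mm with 7 N, so the filter is fully down. Next I go over behind the tab.

apply_moves(deltas=[[0,[0,0,1.2],0],[0,[0,0,2.2],0],[0,[0.3,-2,2.2],0],[0,[0.6,-3.8,2.2],0],[0,[0.6,-3.8,2.2],0]])

```text
t: 7.8
eef_pos: [0.584, -0.1152, 0.0762]
ee_rot: [0.651, 0.759, 0.0, 0.001]
wrist_force: [-0.9, 0.7, -0.9]
finger_gap: 0.005
finger_force: 0.0
```

apply_moves(deltas=[[0,[0,0,0],0],[0,[0,0,-0.8],0],[0,[0,0,-1.6],0],[0,[0,0,-1.6],0],[0,[0,0,-1.6],0]])

```text
t: 8.43
eef_pos: [0.5833, -0.1116, 0.0366]
ee_rot: [0.649, 0.76, 0.0, 0.0]
wrist_force: [0.5, -0.7, 0.9]
finger_gap: 0.006
finger_force: 0.0
```

```bash
python3 - <<'E'
from h import *
im,d=vision.get_image('top'); c=im[150:230,290:390]; save(cv2.resize(c,None,fx=6,fy=6,interpolation=cv2.INTER_CUBIC),'t4.png'); s=status.get_state();print(s['eef_pos'],s['wrist_force'])
R,o,_,_=fitplate();print(loc(R,o,s['eef_pos']), R)
E
```

```text
[ 0.58357032 -0.11193999  0.03686504] [ 0.22710948  0.14189152 -0.02517348]
[   0.467694   -127.39811672] [[ 0.98771215 -0.15628408]
 [ 0.15628408  0.98771215]]
```

View pics/t4.png

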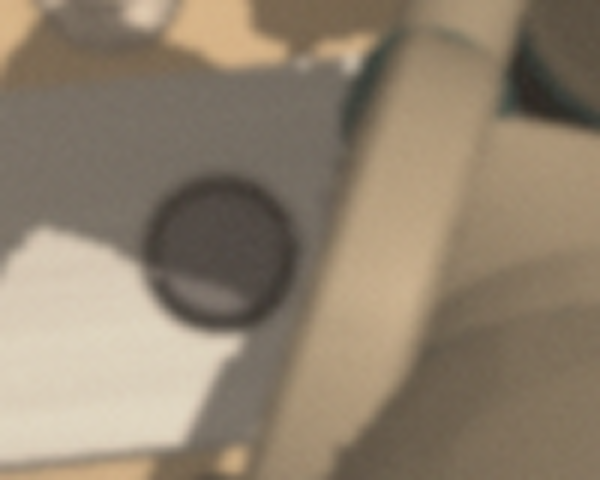

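The filter is centred in the seat at crop (221,253), and the arm hides the slide. Now I push the tab along the plate's +y.

apply_moves(deltas=[[0,[-0.03,0.2,-0.1],0],[0,[-0.08,0.5,-0.1],0],[0,[-0.12,0.8,-0.1],0],[0,[-0.17,1.1,-0.1],0],[0,[-0.17,1.1,-0.1],0]])

```text
t: 9.1
eef_pos: [0.5787, -0.0842, 0.0336]
ee_rot: [0.65, 0.76, 0.0, -0.0]
wrist_force: [0.0, -0.8, -0.5]
finger_gap: 0.006
finger_force: 0.0
```

apply_moves(deltas=[[0,[-0.02,0.12,0],0],[0,[-0.04,0.24,0],0],[0,[-0.06,0.36,0],0],[0,[-0.075,0.48,0],0],[0,[-0.075,0.48,0],0]])

```text
t: 9.72
eef_pos: [0.5769, -0.0725, 0.0335]
ee_rot: [0.65, 0.76, 0.0, -0.0]
wrist_force: [0.7, -0.4, -0.4]
finger_gap: 0.003
finger_force: 0.3
```

apply_moves(deltas=[[0,[-0.015,0.1,0],0],[0,[-0.03,0.18,0],0],[0,[-0.04,0.24,0],0],[0,[-0.04,0.24,0],0],[0,[-0.04,0.24,0],0]])

```text
t: 10.35
eef_pos: [0.5766, -0.07, 0.0337]
ee_rot: [0.649, 0.761, -0.002, 0.002]
wrist_force: [-0.2, -8.7, -1.7]
finger_gap: 0.006
finger_force: 4.4
```

apply_moves(deltas=[[0,[-0.01,0.08,0],0],[0,[-0.025,0.15,0],0],[0,[-0.025,0.15,0],0],[0,[-0.025,0.15,0],0],[0,[-0.025,0.15,0],0]])

```text
t: 10.98
eef_pos: [0.5766, -0.0698, 0.0339]
ee_rot: [0.649, 0.761, -0.003, 0.005]
wrist_force: [0.9, -17.1, -2.1]
finger_gap: 0.006
finger_force: 8.6
```

apply_moves(deltas=[[0,[0.05,-0.4,0],0],[0,[0.16,-1,0],0],[0,[0.16,-1,2],0],[0,[0.16,-2,4],0],[0,[-1,-4,4],0]])

```text
t: 11.6
eef_pos: [0.5547, -0.1641, 0.1379]
ee_rot: [0.649, 0.761, 0.002, 0.005]
wrist_force: [0.3, -0.2, -0.9]
finger_gap: 0.005
finger_force: 0.0
```

apply_moves(deltas=[[0,[-1,-2,0],0],[0,[-2,-4,0],0],[0,[-3,-6,0],0],[0,[-3,-6,0],0],[0,[-3,-6,0],0]])

```text
t: 12.22
eef_pos: [0.4752, -0.3126, 0.1333]
ee_rot: [0.65, 0.76, 0.001, -0.001]
wrist_force: [-0.9, -0.2, -0.0]
finger_gap: 0.003
finger_force: 0.0
```

```bash
python3 chk.py; python3 - <<'E'
from h import *
im,d=vision.get_image('top'); a=np.load('last.npz')['im'][140:230,260:393]; b=im[135:255,235:390]
save(np.vstack([cv2.resize(a,(620,300),interpolation=cv2.INTER_CUBIC),cv2.resize(b,(620,300),interpolation=cv2.INTER_CUBIC)]),'end.png')
E
```

```text
[ 0.47549845 -0.31202561  0.13327277] [-0.13374585 -1.89472312  0.461268  ]
6 [21.6, 21.7, 22.0, 21.4, 21.6, 21.5, 21.1, 21.4, 21.6, 21.1, 21.1, 21.9, 22.6]
0 [22.4, 21.8, 21.4, 21.6, 21.5, 21.5, 21.0, 21.5, 21.7, 20.8, 22.0, 21.1, 20.6]
-6 [21.9, 21.4, 21.4, 21.9, 21.6, 20.7, 21.8, 21.2, 20.9, 21.1, 21.0, 21.1, 21.8]
-12 [21.8, 21.8, 21.4, 21.3, 21.8, 20.8, 21.1, 21.0, 22.4, 20.5, 21.5, 21.9, 21.5]
-18 [21.4, 21.2, 20.9, 21.1, 20.9, 20.9, 20.1, 20.7, 21.6, 19.9, 21.2, 21.0, 21.2]
-24 [21.9, 22.2, 21.0, 21.4, 21.0, 21.2, 21.0, 20.4, 21.0, 22.2, 20.6, 20.4, 21.3]
-30 [21.4, 21.3, 22.3, 21.3, 19.8, 21.4, 21.0, 22.3, 20.8, 21.0, 21.7, 20.3, 21.4]
-36 [21.5, 21.1, 20.8, 21.5, 21.2, 21.2, 20.7, 20.7, 20.9, 21.8, 20.9, 21.8, 21.7]
-42 [21.3, 20.5, 21.3, 21.1, 25.1, 25.2, 22.4, 22.8, 21.8, 22.3, 21.3, 20.4, 21.7]
-48 [21.2, 21.9, 22.2, 19.1, 26.5, 25.9, 26.9, 26.5, 26.6, 22.4, 21.1, 21.3, 21.5]
-54 [21.5, 22.0, 21.6, 21.4, 26.6, 26.0, 27.2, 26.3, 26.3, 21.8, 21.9, 20.8, 21.8]
-60 [20.8, 21.6, 21.1, 21.4, 25.5, 26.4, 27.7, 26.4, 25.9, 21.4, 21.1, 21.9, 20.2]
-66 [22.3, 21.4, 23.8, 23.0, 27.0, 29.5, 27.9, 27.8, 33.2, 20.0, 21.7, 22.3, 21.8]
-72 [21.6, 21.5, 26.5, 35.0, 38.8, 35.7, 41.0, 40.3, 36.5, 25.2, 27.2, 21.3, 20.3]
-78 [20.8, 22.0, 27.8, 27.5, 20.8, None, None, None, None, 27.6, 27.9, 20.7, 21.6]
-84 [20.6, 20.9, 26.1, 27.5, None, None, None, None, None, None, 27.1, 20.9, 22.2]
-90 [21.2, 22.6, 27.7, 29.0, 20.8, None, None, None, None, None, None, 20.6, 21.2]
-96 [21.5, 20.7, 28.9, 26.8, 20.7, 21.6, None, None, None, None, None, 21.9, 21.2]
-102 [22.2, 21.0, 28.9, None, 21.6, 20.9, None, None, None, 26.6, 29.0, None, 21.8]
-108 [20.0, 20.6, 23.8, None, 21.1, 21.6, 21.9, None, 23.4, 24.9, None, 22.6, 21.9]
```

View pics/end.png

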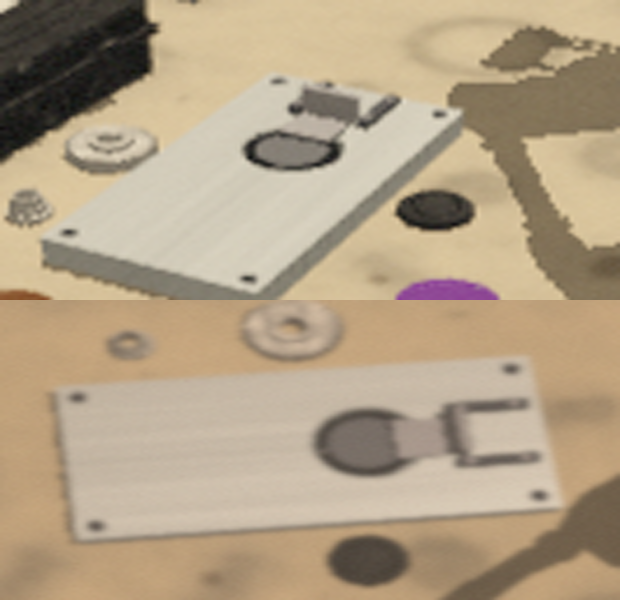

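The filter lies flush in the seat (lower view (365,442)) with the tongue over its edge (nose at x≈392). The depth map puts the nose at plate y ≈ −42 mm, which is home. The slide stopped at 17 N with no further travel, and the gear, cap and fitting have not moved.

```bash
python3 -c "
from plant import finish_job
print(finish_job())"
```

```text
the job is handed in; nothing more can be done
None
```

The filter is flat and fully down in the seat, the retaining slide is home over its edge, the gear, lens cap and fitting were left alone, and the job was handed in after about 12 s of robot time.

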